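Nip an insert in the cam vise

ROBOT

A 6-joint arm with a two-finger parallel gripper is mounted at the origin on the work surface; the furniture and walls round the work are solid. World frame = base frame: x ahead of the robot, y to its left, z up, the work surface at z = 0. Lengths are in m, angles in rad, forces in N, time in s.
With the tool pointing down it reaches from about 0.325 to 0.775 m from the base axis. Payload 5.5 kg.
Tool frame: the origin (TCP) lies between the finger pads; the fingertips stand 19 mm ahead of it and the grasp point (between the pads) is the TCP; z points along the fingers, x is the direction in which the jaws open and shut, and the axes are right-handed (so a half turn about z gives the same grasp; the last joint's range is limited). The gripper opens to 88 mm and grips with 3 to 60 N. Pads are 20 mm wide; open, the fingers measure 115 mm over their backs; the gripper's body (75 mm by 178 mm) begins 61 mm behind the grasp point.
Start: joints at [1.131, 0.091, 1.231, -0, 1.82, -0.057], TCP at [0.224, 0.557, 0.242] pointing down, gripper open.
Joint ranges: [-2.87, 2.87], [-0.86, 2.18], [0.17, 2.46], [-1.51, 4.65], [0.06, 2.69], [-2.65, 2.65]. Speed limits (rad/s): [2.57, 2.57, 3.01, 3.14, 3.14, 3.14].

INTERFACE

Orientations are given as a unit quaternion [x, y, z, w].
In Python, from bench import * gives the robot as it stands.
- The arm moves only by the shell command python3 -m crank 'ROWS' [OPENING] [FORCE]. ROWS is JSON, a list of rows, each a list of 4 numbers: the shift along the world's x, y, z in mm, then the turn about the world's z in rad. In form: [[tx, ty, tz, spin], ...]. A call has 1 to 10 rows; each row shifts and turns the commanded pose from where the row before left it; what a row does not reach is not made up. A row lasts 1/8 s, in which the tool goes at most 62.5 mm and 10.7 degrees, less where a joint would pass 70% of its speed; a pose out of reach is approached as far as the arm can. A call with a gripper value outside its range is refused whole. OPENING is the finger opening in mm, from 0 to 87.8, set as the call begins (- or left out, the last holds). The fingers move at their own pace and stop on an object; FORCE is the grip in N (left out, the last holds). Time passes only in rows, so rows that do not move let the fingers close. It gives the time, the measured TCP pose, the force and the opening at its end, in the units of the state.
- sense(): the state, without advancing time (a new reading comes with each control period).
- camera(name): name is "side" or "top"; returns a dict with "img" (400x640x3 uint8, red, green, blue), "z_map" (400x640 float32, m along the optical axis (not along the pixel's ray), 0 where there is no reading), "vfov" (degrees; the focal length in pixels is half the picture's height over the tangent of half this angle, whatever the lens; pixels are square), "cx", "cy" (the principal point, pixels), "xyz" and "attitude" of the camera in the world. Camera axes: x right, y down, z forward; pixel columns grow to the right and rows downward; lengths in m; the calibration is good to about 2 mm. A picture is of the moment at which its call begins.
- job_done(): hands the job in, once; it reports no verdict.
The state is a dict: "time_s": time; "qpos": joint angles; "qvel": joint speeds; "effort": joint torques, N m; "eef_pos": TCP position; "eef_rot": TCP orientation; "force": force on the tool from outside, world axes, zero at the start; "moment": the same for the moment, N m; "grip_width": finger opening in m.
Only numpy, scipy, OpenCV 4.12 (cv2) and the standard library are available. Lean on these libraries where they do the work, as an engineer would, in place of code of your own. Each camera call takes 0.05 s, during which the arm holds its last target.

TASK

Clamp the aluminium insert in the small cam vise for polishing: with the fingertips push the vise's moving jaw up until the insert sits square and tight against the fixed jaw, then push the cam lever round to its stop so that it lies back over the vise and the jaw stays tight. Do not touch the insert itself and do not lift it off the vise, and leave the other parts round the vise where they are.

Things in the scene. Friction and masses are not known exactly. Their poses are not given: they have to be found in the camera images.
- vise: Small grey cam-action vise bolted to the bench (z = 0). Bed 160 mm long (its x) and 60 mm wide, ears to 96 mm; origin at the centre of its underside. Bed top, on which the insert stands, 18 mm up. Fixed jaw at the +x end, clamping face at x = +62 mm, top 38 mm up. The moving jaw closes towards +x. A fixed shallow tray of offcuts stands to its left, a desk lamp to its right
- fixed_jaw: The fixed jaw at the +x end of the vise, 60 mm wide, 20 mm high above the bed; origin at the bed's top, in the middle of its clamping face
- moving_jaw (a joint): Position of the moving jaw along the bed, in m: 0 fully open, it grows as the jaw closes towards the fixed jaw (limit 0.078). With the cam lever off (0) the insert is nipped square at 0.045. The jaw starts at 0.005 to 0.020. It is a grey block 54 mm wide, 48 mm long, its top 42 mm above the bench, that slides stiffly (about 9 N, so it needs a firm push of some 15 N to seat the insert) and stays where it is left
- push_pad (a point): Centre of the moving jaw's flat upright back face, the ground pad where the jaw is pushed, 31 mm above the bench; the face is 54 mm wide and reaches from 18 to 42 mm above the bench. It moves with the jaw; it lies at x = -75 mm + joint value, y = 0 in the vise's frame. Same axes as the vise: push along +x
- jaw_plate: The steel clamping plate, 7 mm thick and 52 mm wide, on the front of the moving jaw; origin at the bottom centre of its rear side; its front, which meets the insert, is 7 mm ahead along +x. The cam lever drives it forward out of the jaw by 2 mm per rad, 3 mm in all
- cam_lever (a joint): Angle of the cam lever about its upright pivot on top of the moving jaw, in rad: 0 it points sideways to the vise's +y (open, starts at 0 to 0.25), it grows counter-clockwise seen from above, to the stop at 1.5, where it points back along the vise's -x, nearly in line with the bed (locked). It turns stiffly (0.08 N m, a little over 1 N at the grip), is smooth, and stays where it is left. It travels with the jaw
- lever_pivot (a point): Point on the lever's upright turning axis at the height of the lever's centre line, 51 mm above the bench; on the vise's centre line, 30 mm ahead (+x) of the push pad. The hub is a 25 mm disc
- lever_grip (a point): Centre of the lever's black grip, 70 mm from the turning axis and 51 mm above the bench; steel rod 9 mm thick out to 50 mm from the axis, then grip 11 to 16 mm thick to 90 mm. The lever is open underneath: nothing is below its outer part but the ears and bed (18 mm)
- insert: The aluminium insert to be clamped, standing loose on the bed between the jaws: square foot 36 x 36 mm and 16 mm high, with an offset square boss on it to 36 mm, 0.09 kg; origin at the centre of its underside. It starts a few mm off the fixed jaw and up to 0.12 rad askew; the closing jaw pushes it along and squares it up. Its x axis is along the vise's x when square
- insert_seat (a point): Point fixed on the vise's bed where the insert's origin lies when the insert is tight against the fixed jaw (18 mm from its face)
- small_insert: Bystander: smaller insert, 26 x 34 x 30 mm, on the orange felt pad left of the vise; origin at the centre of its underside
- flat_insert: Bystander: flat insert, 34 x 42 x 22 mm, on the orange felt pad left of the vise; origin at the centre of its underside
- felt_bob: Bystander: felt polishing bob standing on its flat, 22 mm across, 52 mm high, right of the vise; origin at the centre of its underside
There are look-alikes about, which are no part of the job. What is shaped like the insert but green or pink is not meant.

How it is judged:
On the way, in this order (a step that is already met when the one before it is completed fails the run):
1. the moving jaw is pushed up until the insert is nipped square against the fixed jaw, the lever still open (value of joint moving_jaw above 0.0435 m and x of insert in the frame of vise above 0.0425 m and angle between the x axis of insert and the x axis of vise, either way round below 0.05 rad and value of joint cam_lever below 0.7 rad), for 0.1 s.
2. the cam lever is pushed round to its stop (value of joint cam_lever above 1.42 rad), for 0.1 s.
At the end, for the whole second after the job is handed in: The cam lever is at its stop (over 1.42 of 1.5 rad); the insert stands flat on the bed (within 3 mm, 0.06 rad), square (0.05 rad) and against the fixed jaw (within 1.5 mm), at rest, held between jaw plate and fixed jaw with more than 1 N on each (value of joint cam_lever above 1.42 rad and contact force between each of jaw_plate, fixed_jaw and insert above 1 N and x of insert in the frame of vise above 0.0425 m and angle between the x axis of insert and the x axis of vise, either way round below 0.05 rad and z of insert in the frame of vise below 0.021 m and angle between insert's own z axis and vertical below 0.06 rad and linear speed of insert below 0.01 m/s); the robot touches nothing.
It fails at once if the insert is touched by the fingers (contact force between the arm and insert above 0.5 N).
It fails at once if the insert is lifted off the bed or tipped (z of insert in the frame of vise above 0.026 m or angle between insert's own z axis and vertical above 0.25 rad).
It fails at once if a bystander is moved by more than 15 mm (distance of any of small_insert, flat_insert, felt_bob from where it was at the start of the episode above 0.015 m).
It also fails if it takes over 51 s, if anything falls off the work surface, if the arm or the gripper's body presses on something with over 40 N, if the wrist force passes 120 N, or if a joint passes its speed limit or range.

## Working session

There is one attempt and no reset: what is moved stays moved. The work goes in short steps, Python scripts to look and compute and a shell command to move; the robot and the scene stay as the last step left them, time stands still between calls to the robot, and variables do not carry over. Pictures are saved under pics/ and viewed, and the job is handed in when it is done.

```bash
mkdir -p pics; ls; cat > h.py <<'E'
from bench import *
import numpy as np, cv2
from scipy.spatial.transform import Rotation as R
def snap(name,fn):
    c=camera(name); cv2.imwrite('pics/'+fn+'.png',cv2.cvtColor(c['img'],cv2.COLOR_RGB2BGR)); np.save('pics/'+fn+'.npy',c,allow_pickle=True); return c
def ld(fn): return np.load('pics/'+fn+'.npy',allow_pickle=True).item()
def ray(c,u,v):
    f=c['img'].shape[0]/2/np.tan(np.radians(c['vfov'])/2)
    d=np.array([(u-c['cx'])/f,(v-c['cy'])/f,1.])
    a=np.array(c['attitude']); M=R.from_quat(a).as_matrix() if a.size==4 else a.reshape(3,3)
    return np.array(c['xyz']),M@d
def onz(c,u,v,z):
    o,d=ray(c,u,v); return o+d*(z-o[2])/d[2]
def dep(c,u,v):
    o,d=ray(c,u,v); return o+d*c['z_map'][int(round(v)),int(round(u))]
E
python3 - <<'E'
from h import *
s=sense();print(s)
for n in('top','side'):
    c=snap(n,n+'0');print(n,c['vfov'],c['cx'],c['cy'],c['xyz'],c['attitude'])
E
```

```text
pics
{'time_s': 0.0, 'qpos': array([ 1.13132112e+00,  9.18528426e-02,  1.23185844e+00,  1.05683350e-05,
        1.81977959e+00, -5.66861436e-02]), 'qvel': array([-2.16719312e-05,  3.59248374e-04,  3.31445595e-04, -2.65794640e-04,
        1.21617637e-04, -3.57769587e-03]), 'effort': array([ 2.11947750e-03, -4.46467352e+01, -4.06433272e+01,  7.00438488e-02,
        2.96494737e-02, -1.46156176e-04]), 'eef_pos': array([0.22399043, 0.55635448, 0.24052594]), 'eef_rot': array([ 8.28705462e-01,  5.59684158e-01, -8.17985368e-04,  4.81384067e-04]), 'force': array([ 0.50248684,  0.71982803, -0.28890696]), 'moment': array([-0.03387613, -0.00258534, -0.0196117 ]), 'grip_width': 0.08781069204278945}
top 49.50215519785286 321.16424937047873 199.48296070080124 [ 0.32167097 -0.230172    1.35617634] [ 0.71338853 -0.69806482  0.04521373 -0.04168969]
side 50.60264379244757 323.3006903834852 190.5149731312828 [0.33825002 0.69879739 0.65619896] [-0.0465108   0.87271836 -0.48468712  0.03574636]
```

View pics/top0.png

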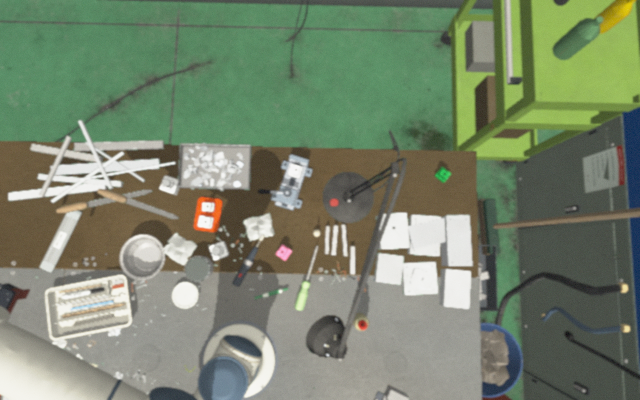

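View pics/side0.png

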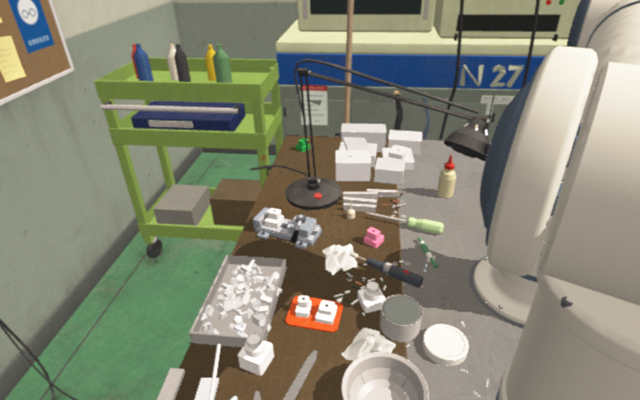

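```bash
python3 - <<'E'
from h import *
c=ld('top0');im=cv2.cvtColor(c['img'],cv2.COLOR_RGB2BGR)
cv2.imwrite('pics/tz.png',cv2.resize(im[140:250,245:345],None,fx=6,fy=5.4,interpolation=cv2.INTER_CUBIC) if 0 else cv2.resize(im[145:240,240:350],None,fx=6,fy=6,interpolation=cv2.INTER_CUBIC))
d=ld('side0');im=cv2.cvtColor(d['img'],cv2.COLOR_RGB2BGR)
cv2.imwrite('pics/sz.png',cv2.resize(im[180:270,235:365],None,fx=6,fy=6,interpolation=cv2.INTER_CUBIC))
for p in [(298,160),(283,205),(290,190),(265,191),(290,172),(260,210)]:print(p,dep(c,*p).round(4))
E
```

```text
(298, 160) [ 0.6068 -0.1605  0.0352]
(283, 205) [ 0.4677 -0.1168  0.0144]
(290, 190) [ 0.509  -0.1402  0.0581]
(265, 191) [ 0.5042 -0.0648  0.058 ]
(290, 172) [ 0.5687 -0.1368  0.0339]
(260, 210) [ 0.452  -0.0438 -0.001 ]
```

View pics/tz.png

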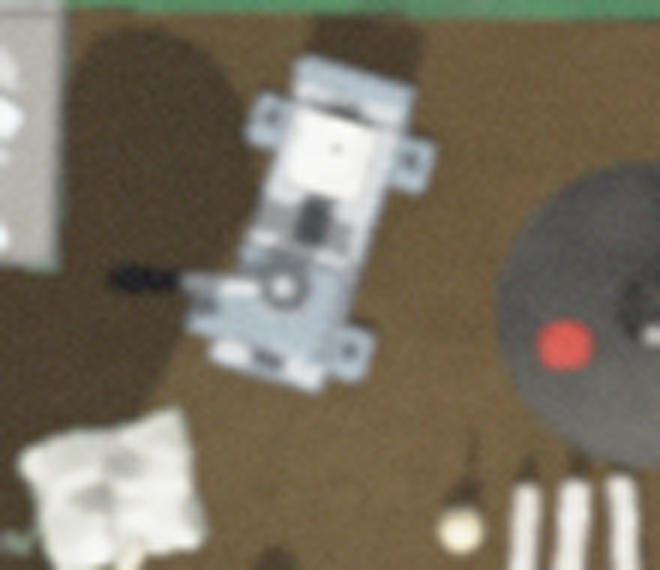

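View pics/sz.png

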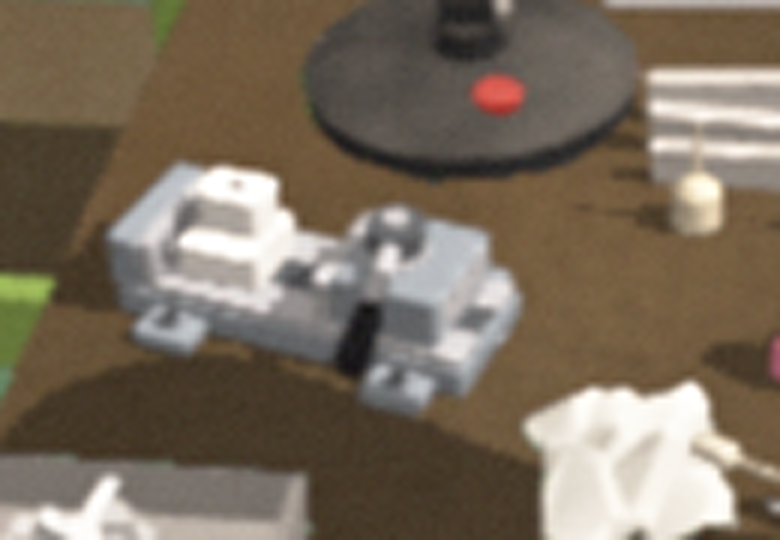

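```bash
python3 - <<'E'
from h import *
c=ld('top0')
def z(u,v,h): return onz(c,240+(u+.5)/6-.5,145+(v+.5)/6-.5,h)[:2]
fl,fr=z(301,54,.038),z(414,88,.038); nl,nr=z(208,350,.018),z(325,391,.018)
print('far',fl,fr,np.linalg.norm(fl-fr),'near',nl,nr,np.linalg.norm(nl-nr))
far=(fl+fr)/2;near=(nl+nr)/2
print(far,near,np.linalg.norm(far-near)); d=far-near; print('yaw axis',np.arctan2(d[1],d[0]))
for a,b in((fl,fr),(nl,nr)):
  e=a-b; print('yaw',np.arctan2(e[1],e[0])-np.pi/2)
print('hub',z(283,287,.058),'lever tip',z(108,277,.051))
# depth heights along the vise
Z=np.zeros((95,110))
for i in range(95):
  for j in range(110): Z[i,j]=dep(c,240+j,145+i)[2]*1000
for i in range(5,68,2): print(145+i,' '.join('%3d'%v for v in Z[i,16:76:2]))
E
```

```text
far [ 0.62588729 -0.13456272] [ 0.60930808 -0.19338299] 0.06111214703325618 near [ 0.47318475 -0.08976811] [ 0.45321793 -0.15085896] 0.06427103300236431
[ 0.61759768 -0.16397285] [ 0.46320134 -0.12031353] 0.16045051238833377
yaw axis -0.27557946369424235
yaw -0.27473465556988574
yaw -0.31589358114661037
hub [ 0.50138931 -0.13057538] lever tip [ 0.50549975 -0.04138637]
150   1   1  -4   0   3  -1  -3   0  -5  -6  -6  -6  -5   0  -5  -6  -6  -2  -6   2   3  -4   3   3  -6  -1   3  -2   0  -4
152  -1   0  -4   0  -2   3   3   3  -4  -4  -2  -8  -2  -2   3   0  -4   0   0   0  -2  -5   0  -4  -2  -1  -1  -1   0  -4
154  -3  -7   1   0   2  -4 1356  -1   0  -2   0  -5  -5   0  -3  -3  -5  -2   1  -5   0   2  -1   0  -3   0   0   1   1   1
156   0   1   9  -1   0   1  -6   0  -1  -1  -2  -3  -1   2  -1  -3   4  44  33  39  38   2   0   1  -3   1   0  -4   0  -1
158  -1  -5   0   0   2   0  -1   0   1  -5  -1   1   0   0  -3   0  -1  35  34  37  37  37  33  35  32  -5  -4   2   1  -4
160  -7  -3   0   0  -1  -7   0   2   0  -1  -2   1   0  -3  -3  -6   2  36  36  34  39  35  36  38  37  35 
[... 2544 characters left out ...]
14  18  12  35 1356  43  46  44  38  25   5  12   4   2   1   0  -4   0   0  -6
204  -2  -1  -1  -5  -1  -3  -4   4   2   5  11  17  12  17  16  18  30  39  43  12  10  14   8   0  -6  -2   1   3  -2   4
206   0   3   0  -3   3   2   0  -8  -2   1  -7  -2   8  13  10  12  18  22  16  11   7   4   5  -5  -3  -1  -1 1356  -4  -4
208  -1   3  -1  -4  -3  -4   0   2  -5   4   0   2  -1   0   1   0   5  14  18  -4  -5   3  -5  -3   0  -1   2  -2  -2  -1
210   0  -2  -1  -1   0   1   2   0   0   4  -1   1  -1  -1  -3  -5  -2  -4  -5   4   0  -6  -1  -1  -3  -4  -3  -2   0   0
212  -5  -1  -4   0   0   3   0   1   1 -10   1  -3   0  -1  -1   0  -3  -4  -1   1   4   0  -4   6   1   0   2  -5  -1  -9
```

```bash
python3 - <<'E'
from h import *
c=ld('top0')
for p in [(398,165),(385,220),(370,260),(355,300),(335,335),(320,345),(350,190),(380,172),(392,140),(258,225),(317,233),(215,165),(200,150),(182,165),(249,165),(204,208),(217,250),(185,295)]:
  q=[dep(c,p[0]+i,p[1]+j) for i in(-1,0,1) for j in (-1,0,1)]; q=[a for a in q if a[2]<1]; print(p,max(q,key=lambda a:a[2]).round(3))
E
```

```text
(398, 165) [ 0.532 -0.413  0.341]
(385, 220) [ 0.404 -0.386  0.345]
(370, 260) [ 0.31  -0.352  0.329]
(355, 300) [ 0.211 -0.322  0.307]
(335, 335) [ 0.119 -0.273  0.251]
(320, 345) [ 0.098 -0.242  0.246]
(350, 190) [ 0.508 -0.323  0.075]
(380, 172) [ 0.529 -0.386  0.262]
(392, 140) [ 0.68  -0.456  0.011]
(258, 225) [ 0.4   -0.04   0.024]
(317, 233) [ 0.385 -0.225  0.044]
(215, 165) [0.59  0.094 0.028]
(200, 150) [0.641 0.149 0.008]
(182, 165) [0.59  0.208 0.014]
(249, 165) [ 0.589 -0.008  0.026]
(204, 208) [0.454 0.12  0.034]
(217, 250) [0.324 0.073 0.051]
(185, 295) [0.191 0.172 0.02 ]
```

```bash
python3 -m crank '[[8,-25,0,0.01],[16,-51,0,0.01],[16,-51,0,0.01],[16,-51,0,0.01],[16,-51,0,0.01],[16,-51,0,0.01],[16,-51,0,0.01],[16,-51,0,0.01],[16,-51,0,0.01],[16,-51,0,0.016]]' 0 10; python3 -m crank '[[16,-51,0,0],[16,-51,0,0],[16,-51,0,0],[8,-31,0,0],[0,0,0,0],[0,0,0,0]]'
```

```text
time_s: 1.35
eef_pos: [0.3761, 0.0709, 0.2414]
eef_rot: [0.798, 0.603, 0.0, 0.0]
force: [1.3, 0.1, -0.6]
grip_width: 0.0005
time_s: 2.1
eef_pos: [0.4319, -0.1108, 0.2414]
eef_rot: [0.798, 0.603, -0.0, -0.0]
force: [-0.1, -0.2, -0.4]
grip_width: 0.0004
```

```bash
python3 - <<'E'
from h import *
s=sense();print(s['eef_pos'],s['qpos'],s['grip_width'],s['force'])
M=R.from_quat(s['eef_rot']).as_matrix();print(np.arctan2(M[1,0],M[0,0]),M[:,2])
c=snap('side','side1')
E
```

```text
[ 0.43189785 -0.11080627  0.24139363] [-3.27802904e-01 -3.24130179e-01  1.61471159e+00  4.70628351e-04
  1.85183497e+00 -1.62172633e+00] 0.00038378904423574456 [-0.05785001 -0.15562516 -0.40668946]
1.2940535706325167 [-6.34310715e-04  6.93306806e-04 -9.99999558e-01]
```

View pics/side1.png

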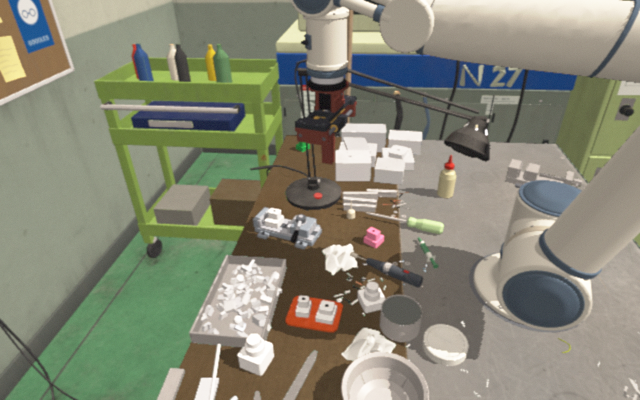

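The picture shows the closed gripper at (325,140), high over the area behind the vise, with the vise at (287,228) untouched. I'll descend behind the jaw.

```bash
python3 -m crank '[[0,0,-30,0],[0,0,-50,0],[0,0,-50,0],[0,0,-40,0],[0,0,-24,0],[0,0,0,0],[0,0,0,0]]'; python3 - <<'E'
from h import *
s=sense();print(s['eef_pos'],s['force'])
snap('top','top2');c=snap('side','side2')
im=cv2.cvtColor(c['img'],cv2.COLOR_RGB2BGR)
cv2.imwrite('pics/sz2.png',cv2.resize(im[160:270,235:365],None,fx=6,fy=6*0.9,interpolation=cv2.INTER_CUBIC))
E
```

```text
time_s: 3.02
eef_pos: [0.4328, -0.111, 0.0492]
eef_rot: [0.798, 0.603, 0.001, 0.001]
force: [-0.0, -0.0, -0.0]
grip_width: 0.0005
[ 0.43283296 -0.11098093  0.04917075] [-0.04543567 -0.01736613 -0.00298174]
```

View pics/sz2.png

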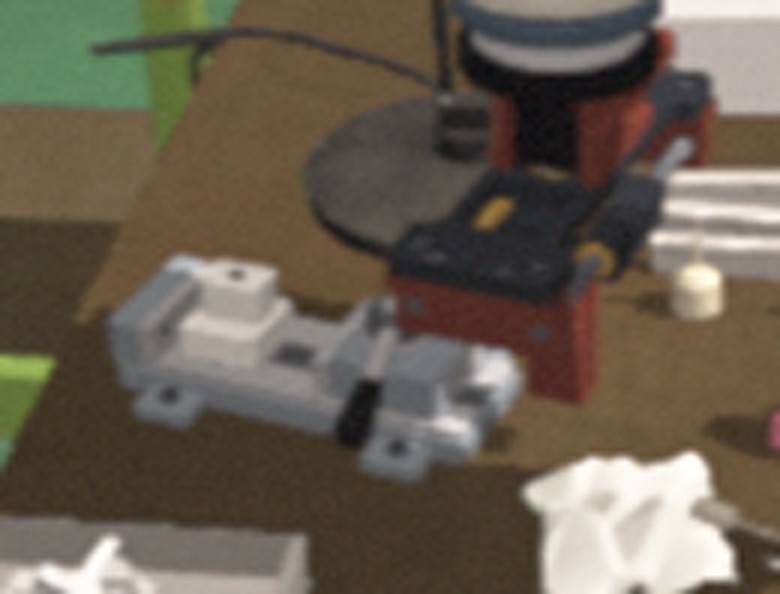

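```bash
python3 - <<'E'
from h import *
c=ld('side2')
for U,V in [(410,270),(410,320),(500,330),(580,310),(580,380),(540,385),(500,340),(450,325),(600,180),(500,250)]:
  u,v=235+U/6,160+V/5.4; print((U,V),dep(c,u,v).round(3), c['img'][int(v),int(u)])
t=ld('top2');im=cv2.cvtColor(t['img'],cv2.COLOR_RGB2BGR)
cv2.imwrite('pics/tz2.png',cv2.resize(im[145:265,240:360],None,fx=5,fy=5,interpolation=cv2.INTER_CUBIC))
E
```

```text
(410, 270) [ 0.475 -0.031  0.148] [33 32 37]
(410, 320) [ 0.478 -0.04   0.117] [80 42 39]
(500, 330) [ 0.443 -0.031  0.121] [83 44 37]
(580, 310) [ 0.422 -0.105  0.08 ] [124  63  56]
(580, 380) [ 0.422 -0.102  0.044] [103  53  44]
(540, 385) [ 0.439 -0.104  0.039] [80 40 38]
(500, 340) [ 0.443 -0.03   0.117] [79 40 35]
(450, 325) [ 0.462 -0.036  0.119] [80 42 36]
(600, 180) [ 0.413 -0.089  0.157] [67 38 37]
(500, 250) [ 0.444 -0.039  0.155] [38 37 42]
```

View pics/tz2.png

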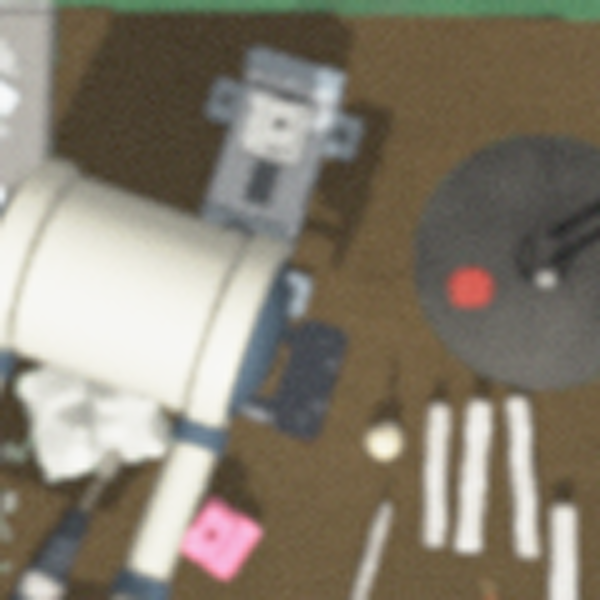

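```bash
python3 -m crank '[[7.7,-2.2,0,0],[7.7,-2.2,0,0],[5.8,-1.6,0,0],[3.8,-1.1,0,0],[3.8,-1.1,0,0],[3.8,-1.1,0,0],[3.8,-1.1,0,0],[0,0,0,0]]'; python3 -m crank '[[3.8,-1.1,0,0],[3.8,-1.1,0,0],[3.8,-1.1,0,0],[3.8,-1.1,0,0],[0,0,0,0]]'
```

```text
time_s: 4.12
eef_pos: [0.4674, -0.1215, 0.0475]
eef_rot: [0.798, 0.603, -0.001, -0.001]
force: [-6.2, 1.7, 3.6]
grip_width: 0.0006
time_s: 4.75
eef_pos: [0.4826, -0.1259, 0.0474]
eef_rot: [0.798, 0.603, -0.001, -0.001]
force: [-5.7, 2.0, 3.1]
grip_width: 0.0004
```

```bash
python3 -m crank '[[3.8,-1.1,0,0],[3.8,-1.1,0,0],[3.8,-1.1,0,0],[2.9,-0.8,0,0],[0,0,0,0]]';python3 -m crank '[[1.9,-0.5,0,0],[0,0,0,0]]'
```

```text
time_s: 5.38
eef_pos: [0.4966, -0.13, 0.0475]
eef_rot: [0.798, 0.603, -0.001, -0.002]
force: [-7.0, 1.8, 4.8]
grip_width: 0.0002
time_s: 5.62
eef_pos: [0.4983, -0.1305, 0.0475]
eef_rot: [0.798, 0.603, -0.002, -0.002]
force: [-8.9, 2.2, 5.6]
grip_width: 0.0006
```

```bash
python3 -m crank '[[1,-0.3,0,0],[0,0,0,0]]';python3 -m crank '[[1,-0.3,0,0],[0,0,0,0]]';python3 -m crank '[[1,-0.3,0,0],[0,0,0,0]]'
```

```text
time_s: 5.88
eef_pos: [0.4991, -0.1308, 0.0475]
eef_rot: [0.798, 0.603, -0.002, -0.002]
force: [-7.9, 1.5, 5.4]
grip_width: 0.0003
time_s: 6.12
eef_pos: [0.5001, -0.131, 0.0475]
eef_rot: [0.798, 0.603, -0.002, -0.002]
force: [-8.9, 2.6, 5.5]
grip_width: 0.0005
time_s: 6.38
eef_pos: [0.5002, -0.1311, 0.0475]
eef_rot: [0.798, 0.603, -0.002, -0.003]
force: [-12.5, 2.9, 9.1]
grip_width: 0.0006
```

```bash
python3 -m crank '[[1,-0.3,0,0],[0,0,0,0]]';python3 -m crank '[[1,-0.3,0,0],[0,0,0,0]]'; python3 - <<'E'
from h import *
t=snap('top','top3');im=cv2.cvtColor(t['img'],cv2.COLOR_RGB2BGR)
cv2.imwrite('pics/tz3.png',cv2.resize(im[145:215,265:335],None,fx=8,fy=8,interpolation=cv2.INTER_CUBIC))
t=snap('side','side3');im=cv2.cvtColor(t['img'],cv2.COLOR_RGB2BGR)
cv2.imwrite('pics/sz3.png',cv2.resize(im[190:260,235:335],None,fx=7,fy=7,interpolation=cv2.INTER_CUBIC))
E
```

```text
time_s: 6.62
eef_pos: [0.5003, -0.1311, 0.0475]
eef_rot: [0.798, 0.603, -0.003, -0.004]
force: [-16.7, 5.1, 11.5]
grip_width: 0.0004
time_s: 6.88
eef_pos: [0.5004, -0.1311, 0.0475]
eef_rot: [0.798, 0.603, -0.004, -0.005]
force: [-21.2, 5.5, 14.5]
grip_width: 0.0003
```

View pics/tz3.png

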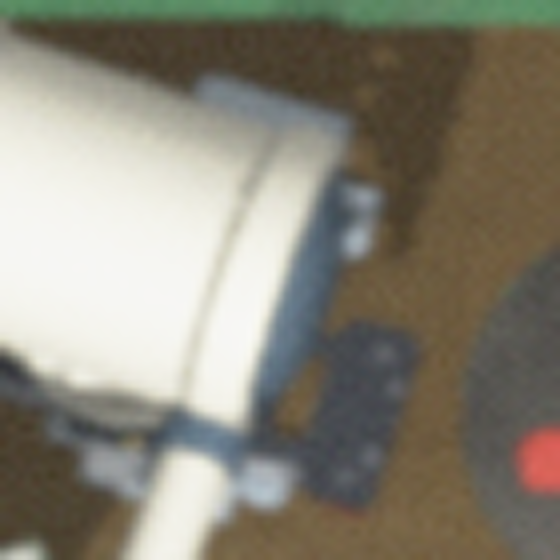

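View pics/sz3.png

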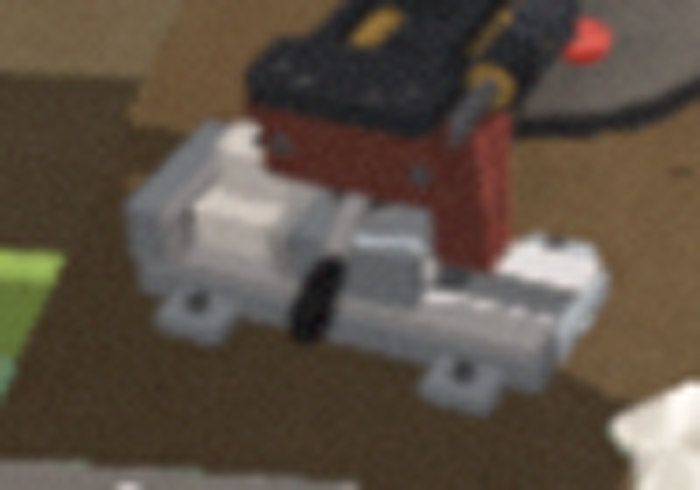

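```bash
python3 -m crank '[[-4,1.2,0,0],[-7.7,2.2,0,0],[-7.7,2.2,0,0],[-7.7,2.2,0,0],[0,0,0,0],[0,0,30,0],[0,0,40,0],[0,0,30,0],[0,0,0,0]]'; python3 -m crank '[[24,18,0,0],[34,27,0,0],[24,18,0,0],[0,0,0,0],[0,0,0,0]]'; python3 - <<'E'
from h import *
t=snap('top','top4');im=cv2.cvtColor(t['img'],cv2.COLOR_RGB2BGR)
cv2.imwrite('pics/tz4.png',cv2.resize(im[145:225,255:335],None,fx=7,fy=7,interpolation=cv2.INTER_CUBIC))
t=snap('side','side4');im=cv2.cvtColor(t['img'],cv2.COLOR_RGB2BGR)
cv2.imwrite('pics/sz4.png',cv2.resize(im[170:260,235:345],None,fx=6.5,fy=6.5,interpolation=cv2.INTER_CUBIC))
E
```

```text
time_s: 8.1
eef_pos: [0.4793, -0.125, 0.1506]
eef_rot: [0.798, 0.603, 0.002, 0.002]
force: [0.2, -1.5, -0.2]
grip_width: 0.0006
time_s: 8.72
eef_pos: [0.559, -0.0618, 0.1462]
eef_rot: [0.798, 0.603, -0.001, -0.001]
force: [-0.4, 0.2, 0.1]
grip_width: 0.0009
```

View pics/tz4.png

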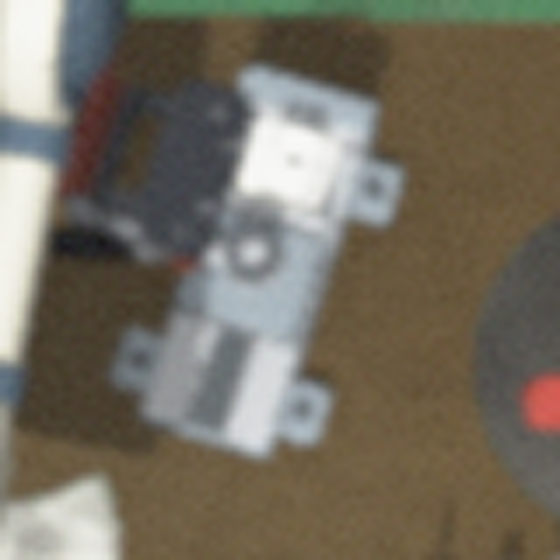

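View pics/sz4.png

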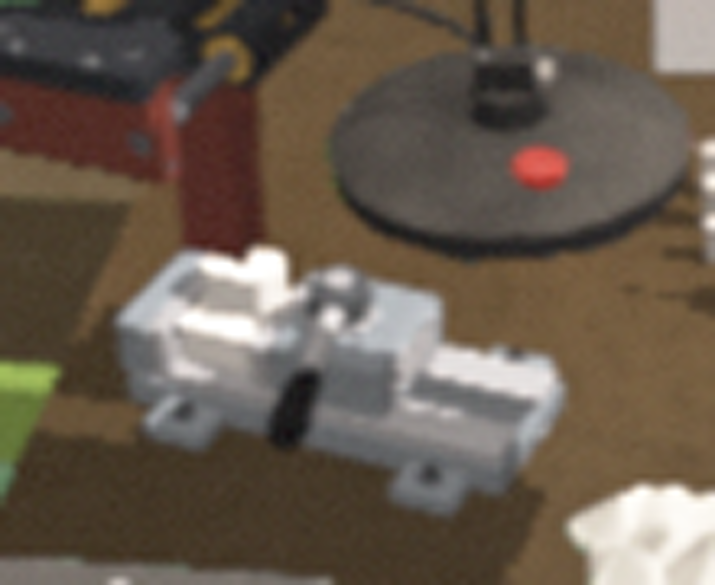

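```bash
python3 - <<'E'
from h import *
t=ld('top4');d=ld('side4')
f=lambda U,V:onz(t,255+(U+.5)/7-.5,145+(V+.5)/7-.5,.059)[:2]
g=lambda U,V,h:onz(d,235+(U+.5)/6.5-.5,170+(V+.5)/6.5-.5,h)[:2]
O=np.array([.5404,-.1421]);X=np.array([.962,-.2735]);Y=np.array([.2735,.962])
L=lambda p:(p.round(4),((p-O)@X).round(4),((p-O)@Y).round(4))
print('hub top',L(f(252,253)),'hub side',L(g(340,281,.061)))
print('grip tip top',L(f(60,243)),'grip end side',L(g(290,425,.051)),'grip centre',L(g(297,403,.055)))
s=sense();print('tcp',L(s['eef_pos'][:2]))
E
```

```text
hub top (array([ 0.5373, -0.1411]), np.float64(-0.0033), np.float64(0.0001)) hub side (array([ 0.5369, -0.1405]), np.float64(-0.0038), np.float64(0.0006))
grip tip top (array([ 0.5398, -0.058 ]), np.float64(-0.0236), np.float64(0.0808)) grip end side (array([ 0.5411, -0.0642]), np.float64(-0.0207), np.float64(0.0752)) grip centre (array([ 0.5399, -0.072 ]), np.float64(-0.0197), np.float64(0.0673))
tcp (array([ 0.5591, -0.0622]), np.float64(-0.0039), np.float64(0.082))
```

```bash
python3 - <<'E'
from h import *
t=ld('top4')
f=lambda U,V,h:onz(t,255+(U+.5)/7-.5,145+(V+.5)/7-.5,h)[:2]
a,b=f(243,65,.038),f(383,101,.038);c,d=f(143,411,.018),f(267,460,.018)
F=(a+b)/2;N=(c+d)/2;x=(F-N)/np.linalg.norm(F-N)
print(F,N,np.linalg.norm(F-N),np.linalg.norm(a-b),np.linalg.norm(c-d),np.arctan2(x[1],x[0]))
o=(F+N)/2;print('o',o)
for h in(.055,.06):print('hub',(f(252,253,h)-o)@x)
im=cv2.cvtColor(t['img'],cv2.COLOR_RGB2BGR)
cv2.imwrite('pics/tz5.png',cv2.resize(im[150:190,278:322],None,fx=14,fy=14,interpolation=cv2.INTER_CUBIC))
E
```

```text
[ 0.61756724 -0.164344  ] [ 0.46178257 -0.11991715] 0.16199570555349838 0.06412841335665466 0.05926495757156535 -0.27780666249230357
o [ 0.53967491 -0.14213057]
hub -0.002034525713114187
hub -0.0027395257579496774
```

View pics/tz5.png

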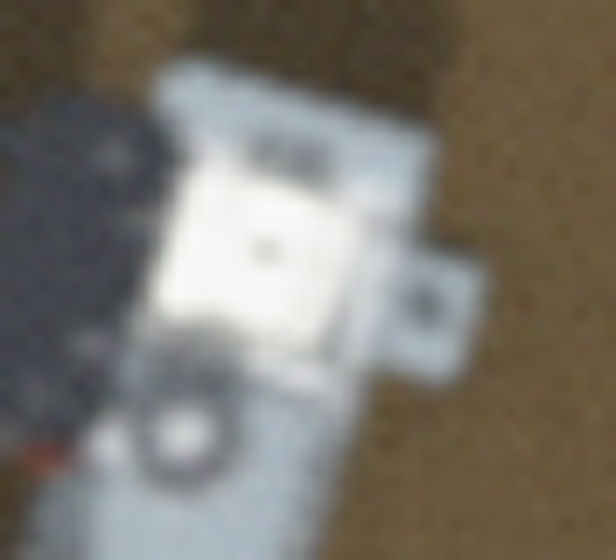

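```bash
python3 -m crank '[[16.5,-15,0,0],[0,0,0,0],[0,0,-40,0],[0,0,-30,0],[0,0,-20,0],[0,0,0,0],[0,0,0,0]]'; python3 - <<'E'
from h import *
s=sense();p=s['eef_pos'][:2]-np.array([.5390,-.1420]);print(s['eef_pos'],p@[.962,-.2735],p@[.2735,.962])
t=snap('side','side6');im=cv2.cvtColor(t['img'],cv2.COLOR_RGB2BGR)
cv2.imwrite('pics/sz6.png',cv2.resize(im[170:260,235:345],None,fx=6.5,fy=6.5,interpolation=cv2.INTER_CUBIC))
E
```

```text
time_s: 9.7
eef_pos: [0.5769, -0.0766, 0.0592]
eef_rot: [0.798, 0.603, 0.001, 0.001]
force: [-0.0, 0.3, -0.2]
grip_width: 0.0005
[ 0.57694747 -0.07663402  0.059199  ] 0.01862786615564202 0.07326070824074805
```

View pics/sz6.png

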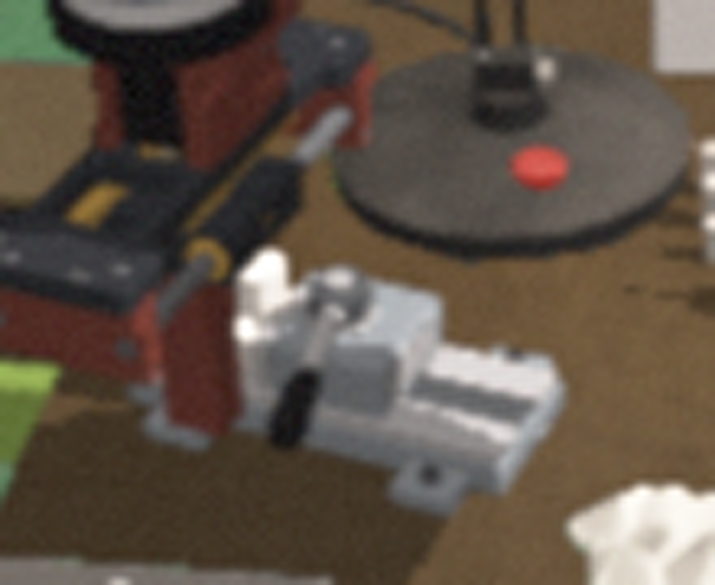

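```bash
python3 -m crank '[[0,0,-6,0],[-5.3,0.7,0,0],[-5.3,0.7,0,0],[-5.3,0.7,0,0],[-5.1,1.2,0,0],[-5.1,1.2,0,0],[-5.1,1.2,0,0]]'; python3 -m crank '[[-5.6,0,0,0],[-5.6,0,0,0],[-5.6,0,0,0],[-5.7,-1.5,0,0],[-5.7,-1.5,0,0],[-5.7,-1.5,0,0],[0,0,0,0]]';  python3 - <<'E'
from h import *
s=sense();p=s['eef_pos'][:2]-np.array([.5390,-.1420]);print(s['eef_pos'],p@[.962,-.2735],p@[.2735,.962])
t=snap('side','side7');im=cv2.cvtColor(t['img'],cv2.COLOR_RGB2BGR)
cv2.imwrite('pics/sz7.png',cv2.resize(im[170:260,235:345],None,fx=6.5,fy=6.5,interpolation=cv2.INTER_CUBIC))
E
```

```text
time_s: 10.62
eef_pos: [0.545, -0.0708, 0.0518]
eef_rot: [0.798, 0.603, 0.0, 0.0]
force: [2.5, -1.7, 0.3]
grip_width: 0.0003
time_s: 11.5
eef_pos: [0.5106, -0.0754, 0.0515]
eef_rot: [0.798, 0.603, -0.0, -0.0]
force: [0.3, -0.3, 0.1]
grip_width: 0.0007
[ 0.51058616 -0.07541977  0.05153141] -0.04554381030361053 0.0562789949815803
```

View pics/sz7.png

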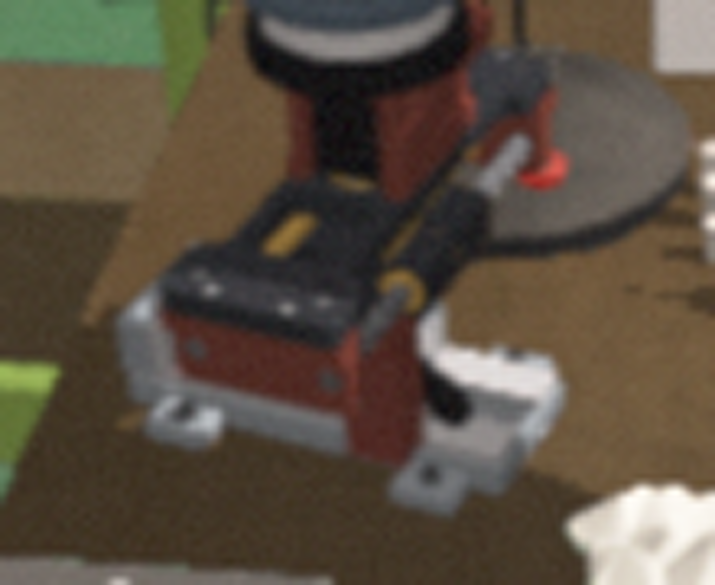

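The side view shows the black grip at (448,405), already swung well back past the finger. I'll carry on round.

```bash
python3 -m crank '[[-5.4,-3.1,0,0],[-5.4,-3.1,0,0],[-5.4,-3.1,0,0],[-4.5,-4.7,0,0],[-4.5,-4.7,0,0],[0,0,0,0]]'; python3 -m crank '[[-2.2,-2.4,0,0],[-1.1,-2.4,0,0],[0,0,0,0]]';  python3 - <<'E'
from h import *
s=sense();p=s['eef_pos'][:2]-np.array([.5390,-.1420]);print(s['eef_pos'],p@[.962,-.2735],p@[.2735,.962])
t=snap('side','side8');im=cv2.cvtColor(t['img'],cv2.COLOR_RGB2BGR)
cv2.imwrite('pics/sz8.png',cv2.resize(im[170:260,235:345],None,fx=6.5,fy=6.5,interpolation=cv2.INTER_CUBIC))
E
```

```text
time_s: 12.3
eef_pos: [0.4855, -0.0945, 0.0516]
eef_rot: [0.798, 0.603, -0.0, -0.0]
force: [0.7, -0.1, -0.3]
grip_width: 0.0002
time_s: 12.68
eef_pos: [0.4825, -0.0989, 0.0515]
eef_rot: [0.798, 0.603, -0.0, -0.0]
force: [0.6, 2.2, 0.4]
grip_width: 0.0007
[ 0.48250908 -0.09890065  0.05153693] -0.06613193771916269 0.026011309569335738
```

View pics/sz8.png

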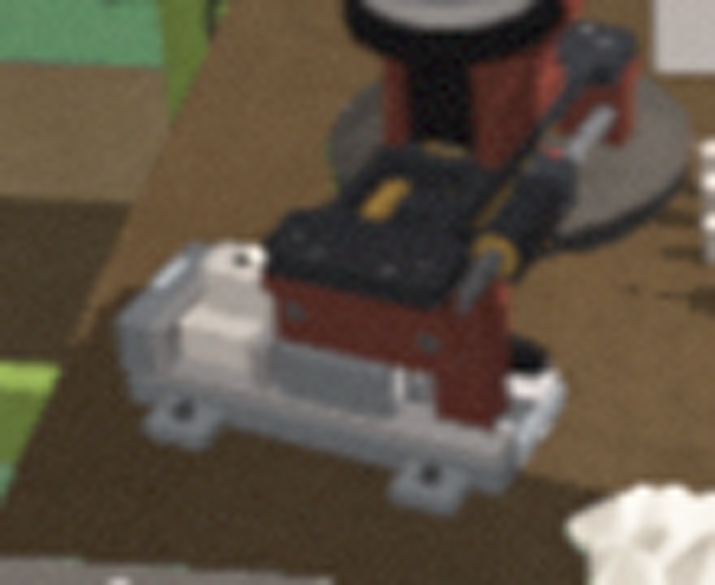

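```bash
for i in 1; do python3 -m crank '[[-0.5,-1.9,0,0],[0,0,0,0]]'; done; python3 -m crank '[[-0.5,-1.9,0,0],[0,0,0,0]]';python3 -m crank '[[-0.3,-1,0,0],[0,0,0,0]]'
```

```text
time_s: 12.98
eef_pos: [0.4821, -0.1007, 0.0515]
eef_rot: [0.798, 0.603, -0.0, -0.0]
force: [-0.3, 0.6, -0.5]
grip_width: 0.0002
time_s: 13.22
eef_pos: [0.4817, -0.1025, 0.0516]
eef_rot: [0.798, 0.603, 0.0, -0.0]
force: [-0.5, 1.1, -0.5]
grip_width: 0.0006
time_s: 13.48
eef_pos: [0.4816, -0.1028, 0.0516]
eef_rot: [0.798, 0.603, 0.001, -0.001]
force: [1.2, 5.4, -0.5]
grip_width: 0.0005
```

Force is rising with motion stopped, so this is the stop. I'll press a little more to make sure.

```bash
python3 -m crank '[[-0.3,-1,0,0],[0,0,0,0]]';python3 -m crank '[[-0.3,-1,0,0],[0,0,0,0],[0,0,0,0]]'
```

```text
time_s: 13.72
eef_pos: [0.4815, -0.103, 0.0516]
eef_rot: [0.798, 0.603, 0.001, -0.001]
force: [2.3, 8.1, -1.0]
grip_width: 0.0005
time_s: 14.1
eef_pos: [0.4814, -0.1031, 0.0516]
eef_rot: [0.798, 0.603, 0.002, -0.002]
force: [3.8, 10.7, 0.3]
grip_width: 0.0006
```

```bash
python3 -m crank '[[1.4,4.8,0,0],[2.5,9,0,0],[2.5,9,0,0],[0,0,0,0],[0,0,30,0],[0,0,40,0],[0,0,50,0],[0,0,0,0]]'; python3 -m crank '[[-10,40,0,0],[-10,50,0,0],[0,50,0,0],[0,50,0,0],[0,50,0,0],[0,0,0,0],[0,0,0,0]]'; python3 - <<'E'
from h import *
t=snap('top','top9');im=cv2.cvtColor(t['img'],cv2.COLOR_RGB2BGR)
cv2.imwrite('pics/tz9.png',cv2.resize(im[145:225,255:335],None,fx=7,fy=7,interpolation=cv2.INTER_CUBIC))
t=snap('side','side9');im=cv2.cvtColor(t['img'],cv2.COLOR_RGB2BGR)
cv2.imwrite('pics/side9.png',im)
cv2.imwrite('pics/sz9.png',cv2.resize(im[170:260,235:345],None,fx=6.5,fy=6.5,interpolation=cv2.INTER_CUBIC))
E
```

```text
time_s: 15.1
eef_pos: [0.4891, -0.0835, 0.1767]
eef_rot: [0.798, 0.603, 0.003, 0.003]
force: [-0.2, 0.7, 0.3]
grip_width: 0.0004
time_s: 15.98
eef_pos: [0.4669, 0.1567, 0.1706]
eef_rot: [0.798, 0.603, -0.001, 0.0]
force: [0.5, -0.0, 0.1]
grip_width: 0.0005
```

View pics/tz9.png

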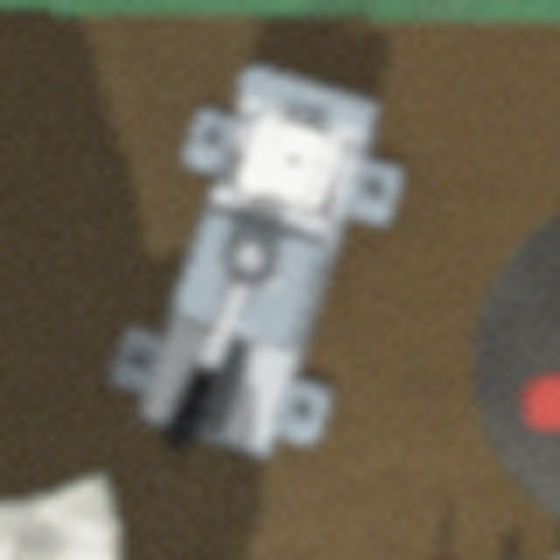

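View pics/sz9.png

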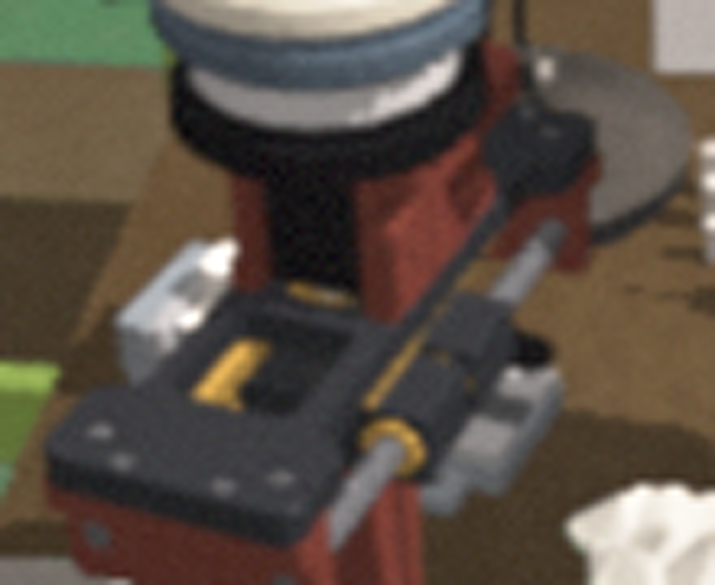

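View pics/side9.png

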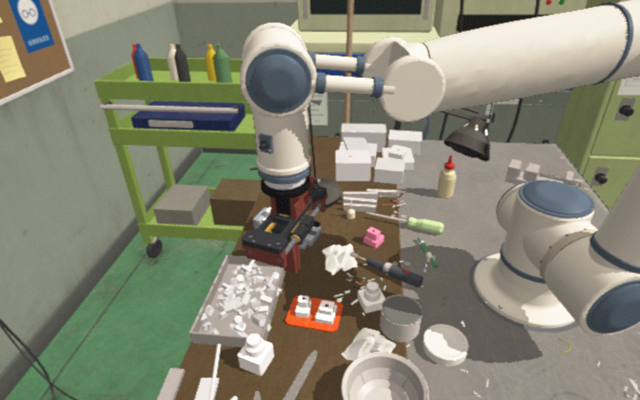

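```bash
python3 - <<'E'
from h import *
t=ld('top9')
f=lambda U,V,h:onz(t,255+(U+.5)/7-.5,145+(V+.5)/7-.5,h)[:2]
g=t['img'][145:225,255:335].astype(int)
h=f(250,255,.058)
for p in[(178,440),(206,395),(222,345)]:
  e=f(*p,.053)-h;print(np.linalg.norm(e),np.arctan2(e[1],e[0])%(2*np.pi)+.277-np.pi/2)
# insert boss outline
c=t['img']; m=(c[145:185,255:335].min(2)>205).astype(np.uint8)
n,l,s,_=cv2.connectedComponentsWithStats(m);k=1+s[1:,4].argmax();print(s[k]);
r=cv2.minAreaRect(np.argwhere(l==k)[:,::-1].astype(np.float32));print(r)
# bystander checks, before/after
a=ld('top0')['img'].astype(int);b=t['img'].astype(int)
print('bob diff',abs(a-b)[225:242,308:326].mean())
s0=ld('side0')['img'].astype(int);s9=ld('side9')['img'].astype(int)
print('pad diff',abs(s0-s9)[290:330,285:345].mean(),'ref noise',abs(s0-s9)[340:390,240:270].mean())
E
```

```text
0.08566973190115827 1.503174936862298
0.06330034106060958 1.5676760798949814
0.04049166928156821 1.5656536072938936
[ 34  16  16  16 154]
((41.57692337036133, 23.61538314819336), (14.708709716796875, 13.924245834350586), 11.309932708740234)
bob diff 4.8845315904139435
pad diff 13.837222222222222 ref noise 9.121555555555556
```

```bash
python3 -m crank '[[-10,50,20,0],[-20,55,20,0],[-20,55,0,0],[-20,50,0,0],[0,0,0,0],[0,0,0,0]]'; python3 - <<'E'
from h import *
acc=[];
for i in range(4): acc.append(camera('top')['img'].astype(np.float32))
im=np.mean(acc,0); np.save('pics/avg.npy',im)
big=cv2.resize(im[150:190,275:325],None,fx=12,fy=12,interpolation=cv2.INTER_CUBIC).clip(0,255).astype(np.uint8)
cv2.imwrite('pics/tz10.png',big[:,:,::-1])
g=big.min(2)
for th in(190,205,220):
  m=(g>th).astype(np.uint8);n,l,s,_=cv2.connectedComponentsWithStats(m);k=l[210:240,245:275].max() 
  print(th,s[k],cv2.minAreaRect(np.argwhere(l==k)[:,::-1].astype(np.float32)))
t=snap('side','side10');im=cv2.cvtColor(t['img'],cv2.COLOR_RGB2BGR)
cv2.imwrite('pics/sz10.png',cv2.resize(im[180:260,235:345],None,fx=7,fy=7,interpolation=cv2.INTER_CUBIC))
E
```

```text
time_s: 16.82
eef_pos: [0.3979, 0.366, 0.2114]
eef_rot: [0.798, 0.602, -0.0, 0.0]
force: [-0.1, -0.0, -0.0]
grip_width: 0.0
190 [  135   108   242   225 28070] ((259.9455871582031, 222.25088500976562), (209.88134765625, 189.67715454101562), 17.000093460083008)
205 [  171   133   191   163 20545] ((262.9916687011719, 217.1481170654297), (179.1219482421875, 147.95120239257812), 12.680383682250977)
220 [  175   141   165   146 16372] ((254.73611450195312, 221.78868103027344), (151.60255432128906, 132.10400390625), 19.759471893310547)
```

View pics/tz10.png

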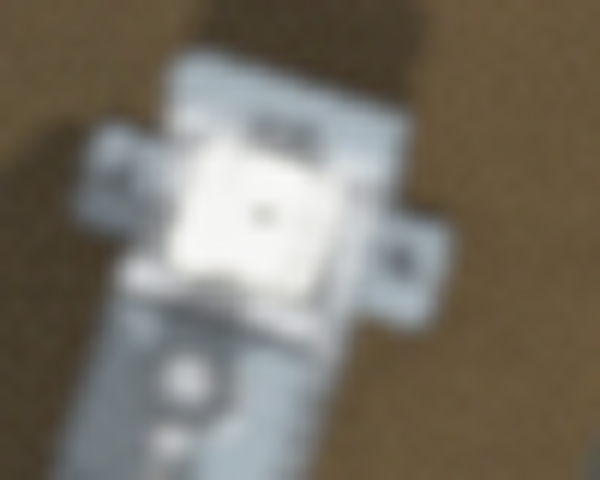

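View pics/sz10.png

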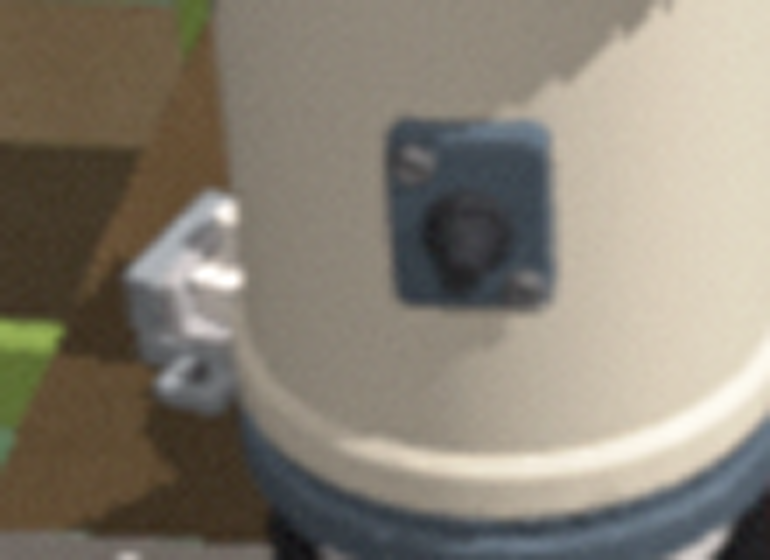

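```bash
python3 - <<'E'
from h import *
print(job_done()); s=sense();print(s['time_s'],s['force'])
E
```

```text
the job is handed in; nothing more can be done
None
the job is handed in; nothing more can be done
```

The insert appears clamped and the job is handed in at about 17 s of the 51 s allowed. `job_done()` gave no verdict.

**What I did:** With the fingers closed I pushed the jaw's back pad along the vise's +x until it stopped dead at about 21 N. I then swung the cam lever round by its grip until it stopped with about 10 N on it, and moved the arm clear.

**Last checks:**
- **Lever:** in the top view it measures about 1.50 rad at the tip. Points nearer the hub read 1.57, beyond the 1.5 stop, so those readings are off by about 0.07 rad. The hard stop in force agrees with it being locked.
- **Jaw:** finger contact puts it at about 0.044 m. The hub in the picture reads 2 to 3 mm lower, about 0.042 to 0.043 m, within image error but below the 0.0435 m needed. I relied on the firm stop in force.
- **Insert:** it looks flush against the fixed jaw and square, with the plate touching it. The angle fit was too coarse to confirm this: it gave 11° to 20° depending on the threshold, against the vise's 16°.
- **Clamping force:** the force on the insert could not be measured directly.
- **Bystanders:** the felt bob and the two inserts on the felt pad look unmoved. The picture difference at the pad was a little above noise, which I put down to shadows.
- **Side view:** the arm blocked most of the vise in the last side picture, so the final check rests on the top view.

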